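# Load the temperature loggers into the reading dock

## Robot

A 7-joint arm with a two-finger parallel gripper is mounted at the origin on the work surface. World frame = base frame: x ahead of the robot, y to its left, z up, the work surface at z = 0. Lengths are in mm, angles in rad, forces in N, time in s.
With the tool pointing down it reaches from about 350 to 900 mm from the base axis. Payload 8.1 kg.
Tool frame: the origin (TCP) lies between the finger pads; the fingertips stand 8 mm ahead of it and the grasp point (between the pads) lies 11 mm behind it; z points along the fingers, y is the line along which they close (so a half turn about z gives the same grasp; the last joint's range is limited). The gripper opens to 92 mm and grips with 3 to 60 N. Pads are 19 mm wide; open, the fingers measure 130 mm over their backs; the gripper's body (75 mm by 190 mm) begins 47 mm behind the grasp point.
Start: joints at [1.065, 0.434, 0.025, 1.573, -0.012, 1.134, -0.075], TCP at [244.976, -575.003, 234.742] pointing down, gripper open.
Joint ranges: [-2.62, 2.62], [-0.44, 2.09], [-1.27, 1.32], [0.08, 2.57], [-1.32, 4.46], [0.12, 2], [-2.74, 2.74]. Speed limits (rad/s): [2.22, 2.22, 3.01, 3.01, 3.14, 3.14, 3.14].

## Interface

Orientations are given as a 3x3 rotation matrix whose columns are the frame's x, y, z axes.
In Python, from rig import robot, viewer, models gives the robot as it stands. Calls block until the motion is done:
- robot.move_pose(position, orientation): joint-space move of the TCP to a pose.
- robot.move_straight(position, ori=None, feed=150): straight line of the TCP; ori=None keeps the orientation; feed is the mean speed in mm/s.
- robot.movej(angles): joint-space move.
- robot.move_gripper(opening, grasp_force=None): finger opening in mm; grasp_force is the grip in N (None keeps the last); returns when the fingers have stopped.
- robot.sleep(seconds).
- robot.ik(position, orientation): joint angles nearest the present ones, or None.
- robot.observe(): the state.
- viewer.grab_frame(name): name is "scene" or "top"; returns (picture, depth): 420x560x3 uint8, red, green, blue; 420x560 float32, mm along the optical axis (not along the pixel's ray), 0 where there is no reading.
- viewer.camera_info(name): a dict with "mtx" (3x3 intrinsics, pixels), "k1" (the pictures are not rectified: a ray, as slopes to the right and down, at radius r is drawn at 1 + k1 r^2 times it, then the intrinsics apply), "R" (3x3) and "t" (3): a world point X has camera coordinates R X + t. Camera axes: x right, y down, z forward; pixel columns grow to the right and rows downward; lengths in mm; the calibration is good to about 2 mm. A picture is of the moment at which its call begins. camera_info takes no time and is no camera call.
A pose or a line that the arm cannot do raises robot.Unreachable and nothing moves.
- robot.hand_in(): hands the job in; it is judged then, once.
Trained networks look in the newest picture that a camera, given by its name, has taken for a name from the list of things; names that differ only in an ending like _2 or _b are one class to them, and where a whole thing is asked for, a point or a joint stands for the part that bears it (a point fixed in the world has none). Each returns a list of dicts, best first, with "conf" (0 to 1); they miss things now and then, are a little off and sometimes report something else, mostly with a low value. They report only what shows in the picture. A call takes as long as a camera call. They do not tell look-alikes from the thing itself.
- models.find_in(camera, target): "centre" ([x, y, z] in mm, in the coordinates of the camera as it stood for that picture, good to about 4 mm: the middle of the surface that is visible of it).
- models.silhouettes(camera, target): "mask" (420x560 bool, what is visible of it).
- models.pinpoint(camera, target): "centre" ([x, y, z] in mm, in the coordinates of the camera as it stood for that picture, good to about 4 mm: a listed point, or the origin of a listed thing).
The state is a dict: "t": time; "joint_pos": joint angles; "joint_vel": joint speeds; "effort": joint torques, N m; "tool_pos": TCP position; "tcp_rot": TCP orientation; "ft_force": force on the tool from outside, world axes, zero at the start; "ft_torque": the same for the moment, N m; "grip_width": finger opening in mm; "finger_force": force on a finger pad.
Only numpy, scipy, OpenCV 4.12 (cv2) and the standard library are available. Lean on these libraries where they do the work, as an engineer would, in place of code of your own. Each camera call takes 0.05 s, during which the arm holds its last target. There are 200 camera calls.

## Task

The temperature loggers from the cold delivery boxes lie on the desk, most of them face down. Lay every logger on the desk flat in the reading dock with its display up, the short ones in bays of the row of three short bays and the long ones in bays of the row of two long bays, each properly down inside its bay. When all are in, press the dock's start key fully down and let go; do not push the other things on the desk out of their places.

Things in the scene. Friction and masses are not known exactly. Their poses are not given: they have to be found in the camera images.
- dock: Reading dock, a grey plastic plate fixed to the desk, 200 mm (its x) by 410 mm (y), 14 mm thick. Origin on the desk below the middle of the bays, z up; it reaches from y = -245 to +165 mm. Two rows of bays run along y: three short bays nearer the robot (x = -55 mm), two long bays in the far row (x = +55 mm). The black console with the start key is at the -y end.
- key (a joint): Start key of the dock, a round black push key 34 mm across; 0 at rest, 0.006 fully down (m), sprung, takes about 4 N.
- key_top (a point): Middle of the top of the start key; it is pressed straight down.
- short_a: Handheld temperature logger, a flat white plastic case 85 mm long (its x axis), 60 mm wide (y), 24 mm thick (z), about 0.2 kg. Origin at the middle of the case. Its z axis points out of the display face (dark framed display and two round grey keys); the other face is its back (white paper label, four screws). It starts lying face down (z axis pointing down). May be absent.
- long_a: Handheld temperature logger, a flat white plastic case 125 mm long (its x axis), 60 mm wide (y), 24 mm thick (z), about 0.2 kg. Origin at the middle of the case. Its z axis points out of the display face (dark framed display and two round grey keys); the other face is its back (white paper label, four screws). It starts lying face down (z axis pointing down). May be absent.
- short_b: Handheld temperature logger, a flat white plastic case 85 mm long (its x axis), 60 mm wide (y), 24 mm thick (z), about 0.2 kg. Origin at the middle of the case. Its z axis points out of the display face (dark framed display and two round grey keys); the other face is its back (white paper label, four screws). It starts lying face up (z axis pointing up). May be absent.
- long_b: Handheld temperature logger, a flat white plastic case 125 mm long (its x axis), 60 mm wide (y), 24 mm thick (z), about 0.2 kg. Origin at the middle of the case. Its z axis points out of the display face (dark framed display and two round grey keys); the other face is its back (white paper label, four screws). It starts lying face down (z axis pointing down). May be absent.
- short_c: Handheld temperature logger, a flat white plastic case 85 mm long (its x axis), 60 mm wide (y), 24 mm thick (z), about 0.2 kg. Origin at the middle of the case. Its z axis points out of the display face (dark framed display and two round grey keys); the other face is its back (white paper label, four screws). It starts lying face down (z axis pointing down). May be absent.
- bay_short0 (a point): Centre of the floor (14 mm above the desk) of one of the short bays. Inside it is 97 mm long (dock's y) and 72 mm wide (dock's x), 6 mm of play all round a logger. Ribs 6 mm high bound its ends and corners; the middle 65 mm of its long sides is open for fingers. A logger lying right in it, either way round, has its middle 12 mm above this point.
- bay_short1 (a point): Centre of the floor (14 mm above the desk) of one of the short bays. Inside it is 97 mm long (dock's y) and 72 mm wide (dock's x), 6 mm of play all round a logger. Ribs 6 mm high bound its ends and corners; the middle 65 mm of its long sides is open for fingers. A logger lying right in it, either way round, has its middle 12 mm above this point.
- bay_short2 (a point): Centre of the floor (14 mm above the desk) of one of the short bays. Inside it is 97 mm long (dock's y) and 72 mm wide (dock's x), 6 mm of play all round a logger. Ribs 6 mm high bound its ends and corners; the middle 65 mm of its long sides is open for fingers. A logger lying right in it, either way round, has its middle 12 mm above this point.
- bay_long0 (a point): Centre of the floor (14 mm above the desk) of one of the long bays. Inside it is 137 mm long (dock's y) and 72 mm wide (dock's x), 6 mm of play all round a logger. Ribs 6 mm high bound its ends and corners; the middle 105 mm of its long sides is open for fingers. A logger lying right in it, either way round, has its middle 12 mm above this point.
- bay_long1 (a point): Centre of the floor (14 mm above the desk) of one of the long bays. Inside it is 137 mm long (dock's y) and 72 mm wide (dock's x), 6 mm of play all round a logger. Ribs 6 mm high bound its ends and corners; the middle 105 mm of its long sides is open for fingers. A logger lying right in it, either way round, has its middle 12 mm above this point.
- tape: Roll of clear adhesive tape lying flat, 90 mm across, 24 mm tall; a bystander. Origin under its middle.
- calculator: Grey desk calculator, 150 x 85 x 16 mm; a bystander. Origin under its middle.
- remote: Grey air-conditioner remote control lying on its back, 150 x 44 x 20 mm; a bystander. Origin under its middle.
- mouse: Black computer mouse, 105 x 60 mm, 29 mm tall; a bystander. Origin under its middle.
- marker: Marker pen lying on the desk among the loggers, 140 mm long (x axis), 13 mm thick; a bystander. Origin under its middle.
- notepad: Block of white note paper, 76 x 76 x 18 mm; a bystander. Origin under its middle.
Things that resemble listed ones, but are neither listed nor needed, are in the scene too. What is shaped like the long_a but pink is not meant.

How it is judged (in metres and radians):
On the way, in this order (a step that is already met when the one before it is completed fails the run):
1. every logger lies display up in a bay of its own length ((horizontal distance between short_a and bay_short0 below 0.01 m or horizontal distance between short_a and bay_short1 below 0.01 m or horizontal distance between short_a and bay_short2 below 0.01 m) and z of short_a in the frame of dock between 0.0235 and 0.0278 m and angle between each of short_a, long_a, short_b, long_b, short_c's own z axis and vertical below 0.035 rad and linear speed of each of short_a, long_a, short_b, long_b, short_c below 0.03 m/s and (horizontal distance between long_a and bay_long0 below 0.01 m or horizontal distance between long_a and bay_long1 below 0.01 m) and z of long_a in the frame of dock between 0.0235 and 0.0278 m and (horizontal distance between short_b and bay_short0 below 0.01 m or horizontal distance between short_b and bay_short1 below 0.01 m or horizontal distance between short_b and bay_short2 below 0.01 m) and z of short_b in the frame of dock between 0.0235 and 0.0278 m and (horizontal distance between long_b and bay_long0 below 0.01 m or horizontal distance between long_b and bay_long1 below 0.01 m) and z of long_b in the frame of dock between 0.0235 and 0.0278 m and (horizontal distance between short_c and bay_short0 below 0.01 m or horizontal distance between short_c and bay_short1 below 0.01 m or horizontal distance between short_c and bay_short2 below 0.01 m) and z of short_c in the frame of dock between 0.0235 and 0.0278 m), for 0.2 s.
2. the start key is pressed down, after all loggers are in (value of joint key above 0.0045 m), for 0.05 s.
At the end, for the whole second after the job is handed in: Every logger that is present lies still and flat, display up (within 0.035 rad), down on the floor of a bay of its own length (its middle within 10 mm of the bay's middle seen from above, and 23.5 to 27.8 mm above the desk); the start key is released again (all of step 1 and value of joint key below 0.002 m); the robot touches nothing.
It fails at once if one of the other things on the desk (tape roll, calculator, remote control, mouse, marker, notepad) is pushed more than 40 mm from its place (distance of any of tape, calculator, remote, mouse, marker, notepad from where it was at the start of the episode above 0.04 m).
Of short_a, long_a, short_b, long_b, short_c only 3 to 5 are there at a start; the rules pass over those that are not, and their reading is None.
At some moment in a run one of short_a, long_a, short_b, long_b, short_c may be knocked a few centimetres aside while the robot is not near it.
It also fails if it takes over 210 s, if anything falls off the work surface, if the arm or the gripper's body presses on something with over 40 N, if the wrist force passes 120 N, or if a joint passes its speed limit or range.

## Working session

There is one attempt and no reset: what is moved stays moved. The work goes in short steps, each a Python script; the robot and the scene stay as the last script left them, time stands still between calls to the robot, and variables do not carry over. Pictures are saved under pics/ and viewed, at most 14 in all, crops included, and the job is handed in when it is done.

```bash
ls; mkdir -p pics; python3 - <<'E'
from rig import robot,viewer,models
import cv2,numpy as np
for n in("top","scene"):
    p,d=viewer.grab_frame(n); cv2.imwrite(f"pics/{n}0.png",p[:,:,::-1]); i=viewer.camera_info(n); print(n,i)
    np.savez(f"{n}0.npz",p=p,d=d)
    R,t=np.array(i["R"]),np.array(i["t"])
    for k in("short_a","long_a","dock","key_top","bay_short0","bay_long0","marker"):
        f=models.pinpoint(n,k) 
        print(k,[(np.round(R.T@(np.array(x["centre"])-t)),round(x["conf"],2)) for x in f])
print(robot.observe()["t"])
E
```

```text
pics
top {'mtx': array([[403.20722717,   0.        , 277.26836922],
       [  0.        , 403.20722717, 203.18737826],
       [  0.        ,   0.        ,   1.        ]]), 'k1': -0.03044925552924597, 'R': array([[ 0.01096212, -0.99987372, -0.01150591],
       [-0.99212934, -0.00944039, -0.12486093],
       [ 0.12473654,  0.01278409, -0.99210754]]), 't': array([-117.08503447,  556.38782905, 1306.15881657])}
short_a [(array([ 449., -147.,   11.]), 0.79), (array([ 365., -292.,   13.]), 0.77), (array([ 570., -287.,   12.]), 0.62), (array([562.,  46.,  42.]), 0.22)]
long_a [(array([278., 226.,  10.]), 0.8), (array([ 394., -608.,   10.]), 0.78), (array([ 473., -429.,   12.]), 0.76), (array([ 617., -148.,   14.]), 0.75)]
dock [(array([537., 249.,   1.]), 0.74)]
key_top [(array([565.,  41.,  41.]), 0.65), (array([ 594., -532.,    0.]), 0.44)]
bay_short0 [(array([448., 331.,  17.]), 0.71), (array([486., 232.,  17.]), 0.62), (array([520., 130.,  10.]), 0.57), (array([ 369., -293.,   14.]), 0.46)]
bay_long0 [(array([610., 194.,  13.]), 0.71), (array([571., 336.,  15.]), 0.7)]
marker [(array([ 4
[... 422 characters left out ...]
.25585954])}
short_a [(array([ 452., -144.,   13.]), 0.9), (array([ 563., -286.,   17.]), 0.74), (array([ 361., -299.,   10.]), 0.65)]
long_a [(array([276., 224.,  14.]), 0.96), (array([ 385., -608.,   11.]), 0.94), (array([ 468., -434.,   12.]), 0.73), (array([ 616., -146.,   12.]), 0.62)]
dock [(array([532., 247.,   2.]), 0.56), (array([777., 233.,   3.]), 0.15)]
key_top [(array([560.,  37.,  38.]), 0.47)]
bay_short0 [(array([488., 227.,  14.]), 0.94), (array([447., 331.,  15.]), 0.85), (array([514., 126.,  19.]), 0.77)]
bay_long0 [(array([ 596., -533.,    3.]), 0.63)]
marker [(array([ 449., -147.,   15.]), 0.61), (array([ 485., -259.,   -0.]), 0.51), (array([485., 229.,  13.]), 0.46)]
0.8
```

View pics/top0.png

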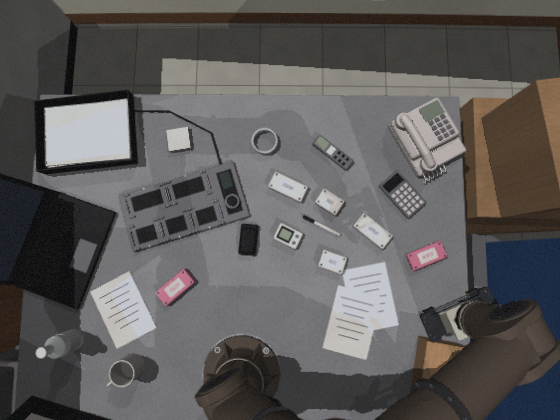

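View pics/scene0.png

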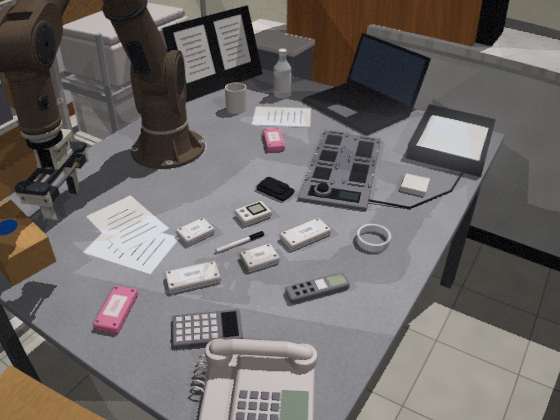

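The top picture shows five white loggers:
- **Long, face down:** (288,185) and (373,231)
- **Short, face down:** (329,202) and (333,262)
- **Short, display up:** (289,235)

The look-alikes are the two pink long cases at (175,287) and (427,256), which are excluded by colour. The dock is at (185,205), with its key at (232,201). I'll confirm the white ones in an enlarged crop while measuring poses and checking reach for the flip.

```bash
cat > h.py <<'E'
import numpy as np,cv2
from rig import robot,viewer,models
def rays(n):
    i=viewer.camera_info(n); K=i["mtx"]; k=i["k1"]
    v,u=np.mgrid[:420,:560]
    d=np.array([0,0,0,k,0]) # placeholder order fixed below
    p=cv2.undistortPoints(np.stack([u,v],-1).reshape(-1,1,2).astype(float),K,np.array([k,0,0,0,0.]))[:,0]
    return np.c_[p,np.ones(len(p))].reshape(420,560,3),np.array(i["R"]),np.array(i["t"])
def look(n="top",N=3):
    f=[viewer.grab_frame(n) for _ in range(N)]
    p=f[-1][0]; d=np.median([x[1] for x in f],0)
    r,R,t=rays(n); W=(r*d[...,None]-t)@R; W[d==0]=np.nan
    return p,W,(r,R,t)
def rect(pts):
    (c,s,a)=cv2.minAreaRect(pts.astype(np.float32)); a=np.radians(a)
    if s[0]<s[1]: s=s[::-1]; a+=np.pi/2
    return np.array(c),s,(a+np.pi/2)%np.pi-np.pi/2
def plane(r,R,t,m,z):
    D=r[m]@R; o=-R.T@t; return (o+D*((z-o[2])/D[:,2])[:,None])[:,:2]
def loggers(n="top",N=1,z=24):
    """white-case blobs: (length class, xy, yaw, size, pixel)"""
    p,W,c=look(n,N); out=[]
    hsv=cv2.cvtColor(p,cv2.COLOR_RGB2HSV)
    for k in("short_a","long_a"):
        for s in models.silhouettes(n,k):
            m=s["mask"]; 
            if m.sum()<80 or s["conf"]<.3: continue
            if np.median(hsv[m][:,1])>90: continue
            cc,sz,a=rect(plane(*c,m,z)); v,u=np.argwhere(m).mean(0)
            out.append(dict(k=k[0],conf=round(s["conf"],2),xy=cc.round(1),yaw=round(a,3),size=np.round(sz,1),px=(int(u),int(v)),zmed=np.nanmedian(W[m][:,2]).round(1)))
    return out,p
def Rot(u,phi,flip=1):
    "u: world angle of plane; phi tilt (rad), tool z=(u sin phi,-cos phi)"
    U=np.array([np.cos(u),np.sin(u),0]); z=U*np.sin(phi)+np.array([0,0,-np.cos(phi)])
    y=flip*np.array([-np.sin(u),np.cos(u),0]); return np.c_[np.cross(y,z),y,z]
def best(pos,u,phi,ref=None):
    "choose half-turn by joint distance"
    q0=np.array(robot.observe()["joint_pos"] if ref is None else ref); c=[]
    for f in(1,-1):
        q=robot.ik(np.asarray(pos,float),Rot(u,phi,f))
        if q is not None: c.append((np.abs(np.array(q)-q0).max(),f,q))
    return min(c,key=lambda x:x[0]) if c else None
E
python3 - <<'E'
from h import *
for n in("top","scene"):
    o,p=loggers(n)
    for x in o: print(n,x)
    if n=="top":
        cv2.imwrite("pics/crop1.png",cv2.resize(p[140:300,230:430],(800,640))[:600,:,::-1])
    s=models.silhouettes(n,"dock"); _,R,t=rays(n)
    print("dock",[ (x["conf"],rect(plane(*rays(n),x["mask"],14))) for x in s[:1]])
    B={}
    for _ in range(3):
        viewer.grab_frame(n)
        for k in("bay_short0","bay_long0","key_top","dock"):
            for x in models.pinpoint(n,k):
                if x["conf"]>.4: print(n,k,(R.T@(np.array(x["centre"])-t)).round(0))
for spot in((400,-30),(450,-30),(350,-170),(450,-250),(550,-100),(560,-420)):
  for ud in range(-180,180,30):
    u=np.radians(ud)
    r=[ (1 if best([*spot,60],u,np.radians(f)) else 0) for f in(-90,-75,-60,-45,-30,30,45,60,75,90)]
    print(spot,ud,r)
print(robot.observe()["t"])
E
```

```text
top {'k': 's', 'conf': 0.81, 'xy': array([ 366.3, -293.5]), 'yaw': np.float64(1.247), 'size': array([86.8, 61.1]), 'px': (332, 261), 'zmed': np.float64(23.5)}
top {'k': 's', 'conf': 0.77, 'xy': array([ 449.6, -147.8]), 'yaw': np.float64(1.089), 'size': array([89.8, 61.3]), 'px': (287, 235), 'zmed': np.float64(23.9)}
top {'k': 's', 'conf': 0.66, 'xy': array([ 565.2, -285.3]), 'yaw': np.float64(0.982), 'size': array([86., 62.]), 'px': (329, 201), 'zmed': np.float64(23.9)}
top {'k': 'l', 'conf': 0.89, 'xy': array([ 614.2, -146.5]), 'yaw': np.float64(1.115), 'size': array([120.8,  60.9]), 'px': (288, 187), 'zmed': np.float64(24.1)}
top {'k': 'l', 'conf': 0.7, 'xy': array([ 470.1, -428. ]), 'yaw': np.float64(0.891), 'size': array([125.7,  61.8]), 'px': (372, 230), 'zmed': np.float64(23.8)}
dock [(0.82, (array([666.78027344, 244.3916626 ]), (456.30450439453125, 414.0166320800781), np.float64(0.30316097597868374)))]
top bay_short0 [486. 235.  16.]
top bay_short0 [519. 130.  12.]
top bay_short0 [452. 328.  16.]
top bay_long0 [569. 332.  16.]
top bay_long0 [609. 195.  16.]
top key_top [564.  
[... 4662 characters left out ...]
 -100) 90 [1, 1, 1, 1, 1, 1, 1, 1, 1, 1]
(550, -100) 120 [1, 1, 1, 1, 1, 1, 1, 1, 1, 1]
(550, -100) 150 [1, 0, 1, 1, 1, 1, 1, 1, 0, 0]
(560, -420) -180 [1, 1, 1, 1, 1, 1, 1, 0, 0, 0]
(560, -420) -150 [1, 1, 1, 1, 1, 1, 1, 1, 1, 1]
(560, -420) -120 [1, 1, 1, 1, 1, 1, 1, 1, 1, 1]
(560, -420) -90 [0, 0, 1, 1, 1, 1, 1, 1, 1, 1]
(560, -420) -60 [0, 0, 0, 0, 1, 1, 1, 1, 1, 1]
(560, -420) -30 [0, 0, 0, 0, 1, 1, 1, 1, 1, 1]
(560, -420) 0 [0, 0, 0, 1, 1, 1, 1, 1, 1, 1]
(560, -420) 30 [1, 1, 1, 1, 1, 1, 1, 1, 1, 1]
(560, -420) 60 [1, 1, 1, 1, 1, 1, 1, 1, 1, 1]
(560, -420) 90 [1, 1, 1, 1, 1, 1, 1, 1, 0, 0]
(560, -420) 120 [1, 1, 1, 1, 1, 1, 0, 0, 0, 0]
(560, -420) 150 [1, 1, 1, 1, 1, 1, 0, 0, 0, 0]
2.7
```

```bash
cat >> h.py <<'E'
DO=np.array([536.6,246.3]); DY=np.radians(18.2)
dx=np.array([np.cos(DY),np.sin(DY)]); dy=np.array([-dx[1],dx[0]])
BAY={"s0":DO-55*dx-104.5*dy,"s1":DO-55*dx,"s2":DO-55*dx+104.5*dy,"l0":DO+55*dx-74*dy,"l1":DO+55*dx+74*dy}
KEY=np.array([563,40.5])
def proj(n,X):
    i=viewer.camera_info(n)
    return cv2.projectPoints(np.asarray(X,float).reshape(-1,1,3),np.array(i["R"]),np.array(i["t"]),i["mtx"],np.array([i["k1"],0,0,0,0.]))[0][:,0]
E
python3 - <<'E'
from h import *
p=np.load("top0.npz")["p"]
s=5; A=cv2.resize(p[155:255,110:260],None,fx=s,fy=s,interpolation=cv2.INTER_CUBIC)[:,:,::-1].copy()
def poly(P):
    q=(proj("top",P)-[110,155]+.5)*s; cv2.polylines(A,[q.astype(np.int32)],True,(0,255,0),1)
for k,c in BAY.items():
    L=97 if k[0]=="s" else 137
    poly([[*(c+a*36*dx+b*L/2*dy),14] for a,b in((1,1),(1,-1),(-1,-1),(-1,1))])
poly([[*(DO+a*dx+b*dy),14] for a,b in((100,165),(100,-245),(-100,-245),(-100,165))])
poly([[*(KEY+17*np.array([np.cos(t),np.sin(t)])),40] for t in np.linspace(0,6.2,20)])
cv2.imwrite("pics/dock.png",A)
E
```

```text
(no output)
```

View pics/dock.png

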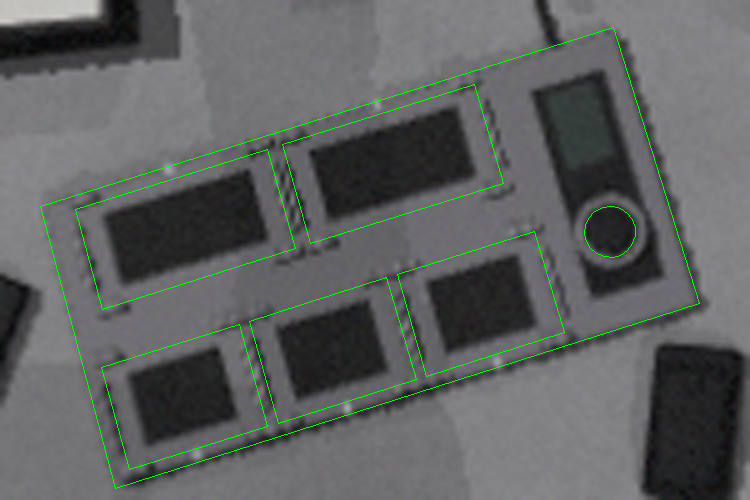

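View pics/crop1.png

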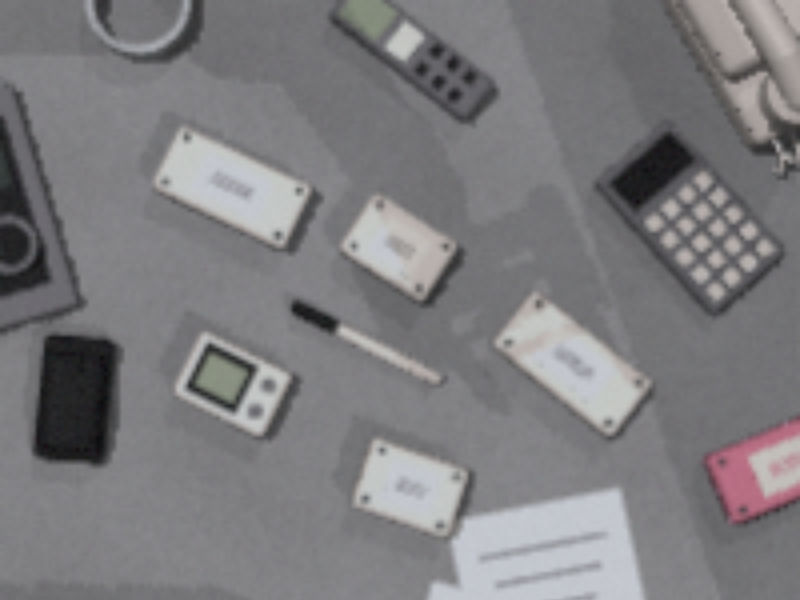

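The overlay fits the dock: every bay outline is centred on its dark pad, and the key circle at crop (610,232) fits. The crop confirms four white cases with paper labels, so face down: long at (235,187) and (572,365), short at (400,247) and (412,487). The one with a display, at (237,383), is face up. The only pink case in the crop is at its right edge and isn't meant.

I'll flip each face-down logger in two quarter turns: tilt it and stand it on its end, then regrip from the other side and lay it in a bay.

```bash
cat >> h.py <<'E'
rad=np.radians; Z=np.array([0,0,1.])
def T(): return round(robot.observe()["t"],1)
def ok(pos,R): 
    q=robot.ik(np.asarray(pos,float),R); return None if q is None else np.array(q)
def v3(xy,z): return np.array([xy[0],xy[1],z])
def find(cls,near,rad_=80):
    o,p=loggers("top",1)
    c=[x for x in o if x["k"]==cls and np.hypot(*(x["xy"]-near))<rad_]
    return min(c,key=lambda x:np.hypot(*(x["xy"]-near))) if c else None
def plan(p0,u0s,phi0,p1,u1s,phi1,fs=(1,-1)):
    "choose u0,u1,f with smallest joint travel; both reachable, also 100 above"
    q=np.array(robot.observe()["joint_pos"]); B=None
    for f in fs:
        for u0 in u0s:
            a=[ok(p0+h*Z,Rot(u0,phi0,f)) for h in(0,120)]
            if any(x is None for x in a): continue
            for u1 in u1s:
                b=[ok(p1+h*Z,Rot(u1,phi1,f)) for h in(0,120)]
                if any(x is None for x in b): continue
                c=np.abs(a[1]-q).max()+np.abs(b[1]-a[1]).max()+abs(a[0]-a[1]).max()+abs(b[0]-b[1]).max()
                if B is None or c<B[0]: B=(c,f,u0,u1)
    return B
def carry(p0,u0,phi0,p1,u1,phi1,f,back=100,drop=80):
    "grasp at p0, put at p1, open, retreat along the tool axis"
    R0,R1=Rot(u0,phi0,f),Rot(u1,phi1,f)
    if robot.observe()["grip_width"]<85: robot.move_gripper(92)
    robot.move_pose(p0-90*R0[:,2],R0); robot.move_straight(p0,R0,feed=150)
    robot.move_gripper(0,grasp_force=25); s=robot.observe(); print("grip",round(s["grip_width"],1),np.round(s["finger_force"],1),s["t"])
    robot.move_straight(p0+110*Z,R0,feed=250)
    robot.move_pose(p1+drop*Z,R1); robot.move_straight(p1,R1,feed=100)
    print("w",round(robot.observe()["grip_width"],1),"F",np.round(robot.observe()["ft_force"],1))
    robot.move_gripper(92); robot.move_straight(p1-back*R1[:,2],R1,feed=250)
SPOT=np.array([385,-205])
def stand(cls,near,phi0=-30,spot=SPOT,us=None):
    L=85 if cls=="s" else 125
    d=find(cls,near); print(d)
    p0=rad(phi0); h=2.5+8*np.cos(p0)+9.5*abs(np.sin(p0)); P0=v3(d["xy"],h)
    us=[rad(x) for x in(-130,-115,-100,-85,-70,50,65,80,95,110)] if us is None else us
    b=None;B=None
    for u in us:
        P1=v3(spot-(h-12)*np.array([np.cos(u),np.sin(u)]),L/2+1.2)
        b=plan(P0,[d["yaw"],d["yaw"]+np.pi],p0,P1,[u],p0+np.pi/2)
        if b and (B is None or b[0]<B[0][0]): B=(b,P1)
    b,P1=B; print("plan",np.round(b,2))
    carry(P0,b[2],p0,P1,b[3],p0+np.pi/2,b[1]); print("t",T()); return b[3]
def lay(cls,bay,u,phis=-65,spot=SPOT,hz=None):
    L=85 if cls=="s" else 125
    a0=Rot(u,rad(phis))[:,2]; P0=v3(spot,L/2)-4*a0
    B=None
    for uf in(DY+np.pi/2,DY-np.pi/2):
        P1=v3(BAY[bay],27)-4*Rot(uf,rad(phis+90))[:,2]
        b=plan(P0,[u],rad(phis),P1,[uf],rad(phis+90))
        if b and (B is None or b[0]<B[0][0]): B=(b,P1)
    b,P1=B; print("plan",np.round(b,2))
    carry(P0,u,rad(phis),P1,b[3],rad(phis+90),b[1]); print("t",T())
E
python3 - <<'E'
from h import *
u=stand("s",np.array([366,-293])); print("u",u)
for n in("top","scene"):
    p,_=viewer.grab_frame(n); cv2.imwrite(f"pics/{n}1.png",p[:,:,::-1])
E
```

```text
{'k': 's', 'conf': 0.83, 'xy': array([ 365.5, -294. ]), 'yaw': np.float64(1.2), 'size': array([88.8, 59.7]), 'px': (332, 261), 'zmed': np.float64(24.0)}
plan [ 2.94 -1.    1.2   1.66]
grip 59.9 24.8 5.6417
w 59.7 F [ 1.1  0.3 -1.6]
t 10.0
u 1.6580627893946132
```

View pics/scene1.png

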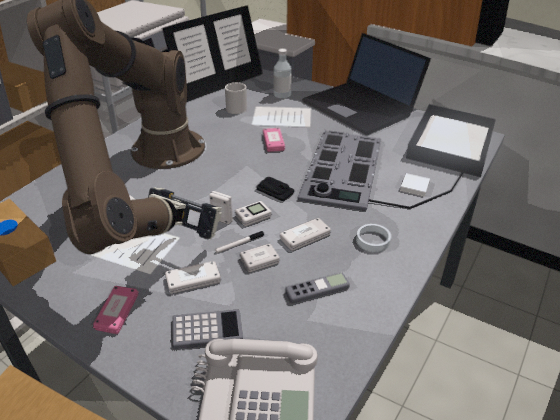

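The logger stands on its end at (220,208) and the gripper is clear. Next I regrip from the other side, lifting first.

```bash
python3 - <<'E'
s=open("h.py").read()
s=s.replace('''    robot.move_pose(p0-90*R0[:,2],R0); robot.move_straight(p0,R0,feed=150)''','''    q=p0-90*R0[:,2]; up()
    robot.move_pose(v3(q,240),R0); robot.move_straight(q,R0,feed=250); robot.move_straight(p0,R0,feed=150)''')
s+='''
def up(z=260):
    t=np.array(robot.observe()["tool_pos"])
    if t[2]<z-30:
        for k in(z,z-50):
            try: robot.move_straight(v3(t,k),feed=300); return
            except robot.Unreachable: pass
'''
open("h.py","w").write(s)
E
python3 - <<'E'
from h import *
lay("s","s0",1.658)
for n in("top","scene"):
    p,_=viewer.grab_frame(n); cv2.imwrite(f"pics/{n}2.png",p[:,:,::-1])
E
```

```text
plan [ 5.46  1.    1.66 -1.25]
grip 59.4 25.0 14.4667
w 59.7 F [ 0.7  0.1 -2. ]
t 19.3
```

View pics/scene2.png

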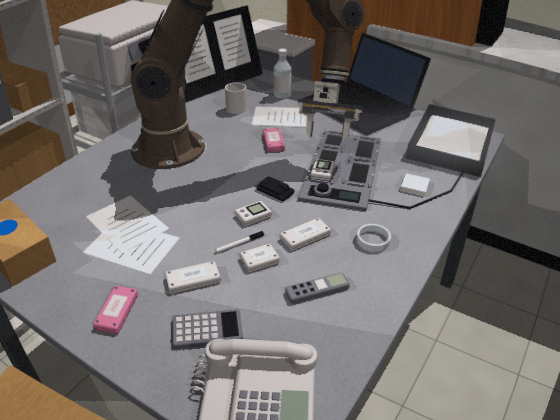

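The first logger lies display up in bay s0 at (322,170), and the bystanders haven't moved. Next is the second short one.

```bash
python3 - <<'E'
from h import *
up()
u=stand("s",np.array([565,-286]))
lay("s","s1",u)
up()
print(*loggers("top")[0],sep="\n")
E
```

```text
{'k': 's', 'conf': 0.63, 'xy': array([ 565.3, -284.2]), 'yaw': np.float64(0.99), 'size': array([87.7, 63. ]), 'px': (328, 201), 'zmed': np.float64(23.8)}
plan [ 3.25 -1.    0.99  1.92]
grip 59.9 25.0 23.85
w 59.8 F [-0.5  0.3 -1.6]
t 28.1Traceback (most recent call last):
  File "<stdin>", line 4, in <module>
  File "h.py", line 104, in lay
    b,P1=B; print("plan",np.round(b,2))
    ^^^^
TypeError: cannot unpack non-iterable NoneType object
```

```bash
python3 - <<'E'
s=open("h.py").read()
s=s.replace('''    a0=Rot(u,rad(phis))[:,2]; P0''','''    if isinstance(phis,tuple):
        for ph in phis:
            try: return lay(cls,bay,u,ph,spot)
            except LookupError: pass
        raise LookupError
    a0=Rot(u,rad(phis))[:,2]; P0''').replace('''        if b and (B is None or b[0]<B[0][0]): B=(b,P1)
    b,P1=B; print("plan",np.round(b,2))
    carry(P0,u''','''        if b and (B is None or b[0]<B[0][0]): B=(b,P1)
    if B is None: raise LookupError
    b,P1=B; print("plan",phis,np.round(b,2))
    carry(P0,u''')
open("h.py","w").write(s)
E
python3 - <<'E'
from h import *
up()
lay("s","s1",np.radians(110),(-65,-60,-70,-55,-75,-50,-45,-80,-40))
up()
print(*loggers("top")[0],sep="\n")
E
```

```text
plan -60 [ 4.86 -1.    1.92  1.89]
grip 59.5 25.0 32.95
w 0.5 F [-0.2  0.9  0.3]
t 38.1
{'k': 's', 'conf': 0.66, 'xy': array([378.4, 101.3]), 'yaw': np.float64(0.758), 'size': array([87.3, 65.3]), 'px': (212, 256), 'zmed': np.float64(23.4)}
{'k': 's', 'conf': 0.5, 'xy': array([506.9, 120.2]), 'yaw': np.float64(-1.26), 'size': array([72.8, 33.8]), 'px': (207, 218), 'zmed': np.float64(38.1)}
{'k': 's', 'conf': 0.3, 'xy': array([651.4, 265.1]), 'yaw': np.float64(0.162), 'size': array([476.7, 335.9]), 'px': (149, 215), 'zmed': np.float64(15.1)}
{'k': 'l', 'conf': 0.75, 'xy': array([ 470.1, -428.3]), 'yaw': np.float64(0.911), 'size': array([124.5,  65.8]), 'px': (372, 230), 'zmed': np.float64(23.8)}
{'k': 'l', 'conf': 0.64, 'xy': array([654. , 262.7]), 'yaw': np.float64(0.139), 'size': array([483.1, 339. ]), 'px': (149, 215), 'zmed': np.float64(15.1)}
{'k': 'l', 'conf': 0.59, 'xy': array([ 616. , -144.8]), 'yaw': np.float64(1.116), 'size': array([122.4,  62.5]), 'px': (287, 186), 'zmed': np.float64(23.9)}
```

```bash
python3 - <<'E'
from h import *
p,_=viewer.grab_frame("top"); cv2.imwrite("pics/top3.png",cv2.resize(p[140:320,90:360],(800,533))[:,:,::-1])
E
```

```text
(no output)
```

View pics/top3.png

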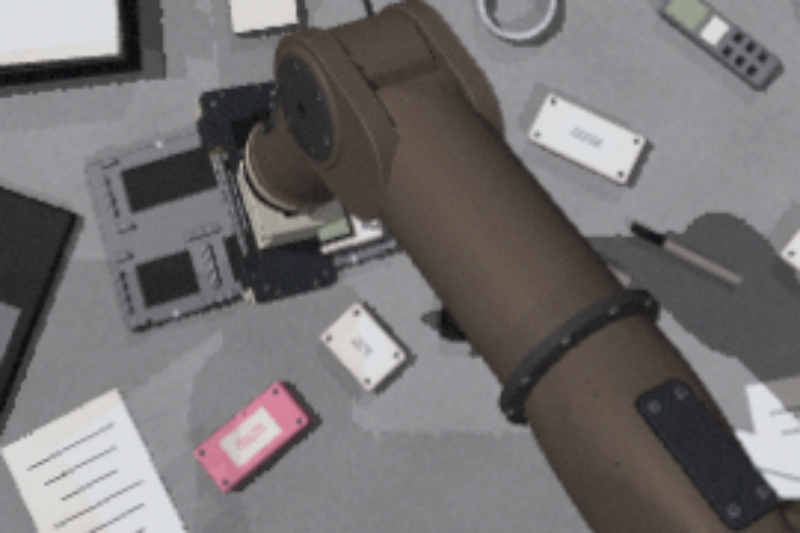

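It was dropped in transit and lies face down at crop (365,347), about (378,101). The s0 logger is still in its bay. I'll transit higher, through an intermediate pose with a firmer grip, and redo it.

```bash
python3 - <<'E'
s=open("h.py").read()
s=s.replace("grasp_force=25","grasp_force=40")
s=s.replace('''    robot.move_straight(p0+110*Z,R0,feed=250)
    robot.move_pose(p1+drop*Z,R1); robot''','''    lift(p0,R0)
    for st in("mid","top"):
        c=[(v3(p0,h),Rot(u0,phi1,f)) for h in(280,250,220,190)] if st=="mid" else [(v3(p1,h),R1) for h in(280,250,220,190,150)]
        for X in c:
            try: robot.move_pose(*X); break
            except robot.Unreachable: pass
        else: print("skip",st)
        w=robot.observe()["grip_width"]; print(st,round(w,1))
        if w<50: raise SystemExit("dropped")
    robot.move_straight(p1+20*Z,R1,feed=250); robot''')
s+='''
def lift(p0,R0):
    for h in(270,240,210,180,150):
        try: robot.move_straight(v3(p0,h),R0,feed=250); return
        except robot.Unreachable: pass
    robot.move_straight(p0+80*Z,R0,feed=200)
'''
open("h.py","w").write(s)
E
python3 - <<'E'
from h import *
u=stand("s",np.array([378,101]),us=[rad(95),rad(85),rad(-85)])
print(u); lay("s","s1",u,(-65,-60,-70,-55,-75,-50,-45))
p,_=viewer.grab_frame("scene"); cv2.imwrite("pics/scene4.png",p[:,:,::-1])
E
```

```text
{'k': 's', 'conf': 0.81, 'xy': array([377.7, 100.8]), 'yaw': np.float64(0.763), 'size': array([85.4, 61.3]), 'px': (212, 256), 'zmed': np.float64(24.3)}
plan [ 4.24 -1.    0.76  1.48]
grip 60.0 40.0 42.5667
skip mid
mid 59.8
top 59.6
w 59.6 F [-0.   0.5 -2.1]
t 48.6
1.4835298641951802
plan -65 [ 5.71  1.    1.48 -1.25]
grip 59.6 40.0 52.8083
mid 59.7
top 59.4
w 59.5 F [-0.6  1.  -1. ]
t 61.4
```

View pics/scene4.png

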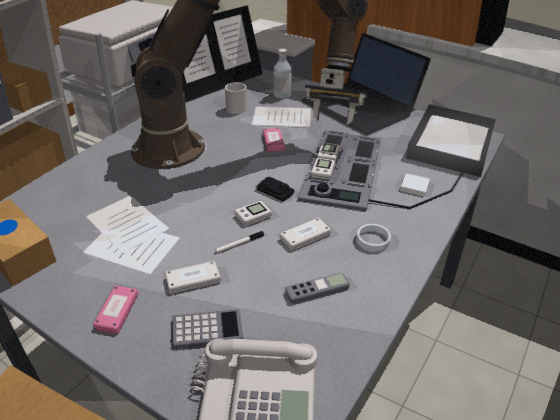

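Two short ones are in at (322,167) and (329,150), display up. Now the long ones.

```bash
python3 - <<'E'
from h import *
F=(-65,-60,-70,-55,-75,-50,-45)
for near,bay in(((615,-146),"l0"),((470,-428),"l1")):
    up()
    u=stand("l",np.array(near),us=[rad(95),rad(85),rad(-85)]); lay("l",bay,u,F)
p,_=viewer.grab_frame("scene"); cv2.imwrite("pics/scene5.png",p[:,:,::-1])
E
```

```text
{'k': 'l', 'conf': 0.89, 'xy': array([ 615.3, -146.2]), 'yaw': np.float64(1.112), 'size': array([125.5,  62.4]), 'px': (287, 186), 'zmed': np.float64(23.8)}
plan [ 3.42 -1.    1.11  1.48]
grip 59.9 39.9 65.875
mid 59.6
top 59.9
w 60.0 F [-0.3 -0.  -1.8]
t 71.8
plan -65 [ 5.08  1.    1.48 -1.25]
grip 59.6 40.0 75.8833
mid 58.9
top 59.8
w 59.8 F [ 0.2 -0.4 -2.6]
t 84.5
{'k': 'l', 'conf': 0.69, 'xy': array([ 469.9, -425.9]), 'yaw': np.float64(0.868), 'size': array([130.3,  65.9]), 'px': (371, 230), 'zmed': np.float64(23.4)}
plan [ 2.99 -1.    0.87  1.66]
grip 59.7 39.8 89.6333
mid 59.3
top 59.6
w 59.8 F [ 4.  -0.   3.6]
t 95.5
plan -65 [ 5.01  1.    1.66 -1.25]
grip 59.5 40.0 99.8333
mid 59.5
top 59.8
w 59.7 F [ 0.7  0.8 -2.1]
t 108.8
```

View pics/scene5.png

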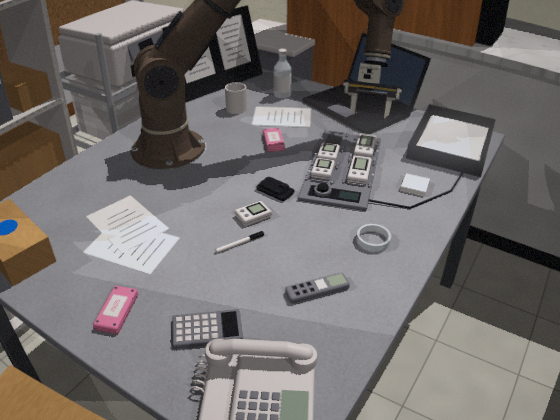

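Four loggers are in, at (322,167), (329,150), (359,168) and (366,145). Now the face-up one goes straight into s2; then I'll move clear and check all of them.

```bash
python3 - <<'E'
from h import *
up()
d=find("s",np.array([450,-148])); print(d)
P0=v3(d["xy"],10.5); P1=v3(BAY["s2"],25.5)
b=plan(P0,[d["yaw"],d["yaw"]+np.pi],0,P1,[DY+np.pi/2,DY-np.pi/2],0)
carry(P0,b[2],0,P1,b[3],0,b[1]); up()
robot.move_pose([350,-350,250],Rot(b[2],0,b[1]))
for n in("top","scene"):
    o,p=loggers(n,z=38)
    if n=="top":
        q=p; 
        for k,c in BAY.items():
            r=[x for x in o if np.hypot(*(x["xy"]-c))<45]
            for x in r: dd=x["xy"]-c; print(n,k,x["k"],x["xy"],"off",(dd@dx).round(1),(dd@dy).round(1),"yaw",x["yaw"],x["size"],x["zmed"])
        cv2.imwrite("pics/dock2.png",cv2.resize(p[155:255,110:260],None,fx=5,fy=5)[:,:,::-1])
        _,W,_=look("top",3)
        for k,c in BAY.items():
            m=[]
            for sx in(-20,20):
                for sy in((-25,25) if k[0]=="s" else (-45,45)):
                    m.append(np.nanmedian(W[(np.hypot(W[...,0]-(c+sx*dx+sy*dy)[0],W[...,1]-(c+sx*dx+sy*dy)[1])<9)][:,2]).round(1))
            print(k,"corner heights",m)
print(T())
E
```

```text
{'k': 's', 'conf': 0.73, 'xy': array([ 450.9, -147.1]), 'yaw': np.float64(1.118), 'size': array([83.1, 57.9]), 'px': (287, 235), 'zmed': np.float64(24.2)}
grip 59.6 40.0 113.5917
mid 59.3
top 59.6
w 59.8 F [ 0.2  0.9 -2.4]
top s0 s [512.2 133.3] off -3.5 4.8 yaw -1.29 [85.  60.1] 38.6
top s1 s [483.6 227.2] off -1.3 -1.6 yaw -1.237 [86.3 62.4] 38.0
top s2 s [451.2 325.2] off -1.5 -2.9 yaw -1.281 [90.  61.5] 38.1
top l0 l [609.2 191. ] off -3.3 -1.2 yaw -1.297 [130.7  66. ] 38.3
top l1 l [563.3 332. ] off -2.9 -0.9 yaw -1.236 [126.6  62.7] 38.3
s0 corner heights [np.float64(38.3), np.float64(38.8), np.float64(37.9), np.float64(39.2)]
s1 corner heights [np.float64(37.8), np.float64(39.0), np.float64(38.2), np.float64(38.2)]
s2 corner heights [np.float64(38.7), np.float64(39.2), np.float64(38.9), np.float64(38.2)]
l0 corner heights [np.float64(39.3), np.float64(38.3), np.float64(38.5), np.float64(39.0)]
l1 corner heights [np.float64(38.3), np.float64(39.0), np.float64(37.7), np.float64(37.8)]
123.0
```

View pics/dock2.png

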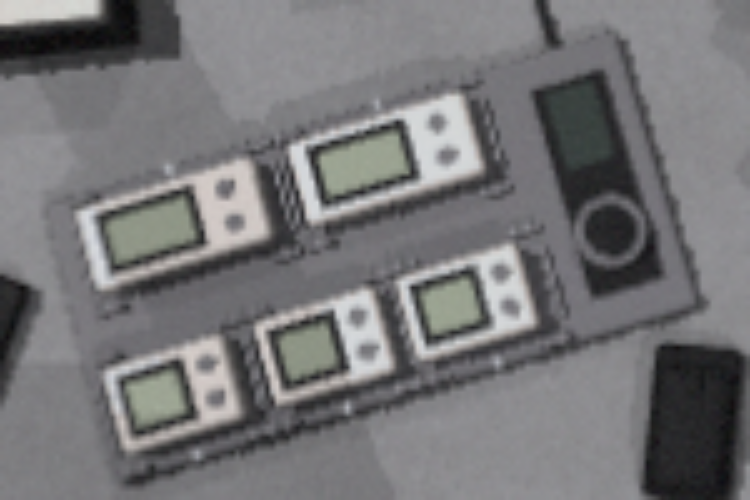

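All five lie display up, and all 20 corner heights are near 38 mm, so they're flat on the bay floors. Next I'll measure the key and ring heights before pressing.

```bash
python3 - <<'E'
from h import *
p,W,_=look("top",8)
r=np.hypot(W[...,0]-KEY[0],W[...,1]-KEY[1])
for a,b in((0,5),(5,10),(10,14),(14,18),(18,22),(22,26),(26,32),(32,40)):
    z=W[(r>=a)&(r<b)][:,2]; print(a,b,len(z),np.nanpercentile(z,[10,50,90]).round(1))
g=cv2.cvtColor(p,cv2.COLOR_RGB2GRAY); m=(r<17); print(W[m&(g>90)][:,:2].mean(0), W[(r<24)&(W[...,2]>33)][:,:2].mean(0))
for n in("top","scene"):
    _,R,t=rays(n); viewer.grab_frame(n)
    print([(R.T@(np.array(x["centre"])-t)).round(1) for x in models.pinpoint(n,"key_top")[:1]])
E
```

```text
0 5 7 [35.3 36.5 38.6]
5 10 19 [35.3 36.3 38.3]
10 14 29 [35.6 36.8 38.2]
14 18 40 [26.1 34.2 36.9]
18 22 38 [25.9 27.2 28.4]
22 26 60 [15.4 25.3 27.5]
26 32 85 [14.1 15.5 17.9]
32 40 159 [13.7 15.3 17. ]
[547.48874449  46.75073266] [564.58171357  41.2902109 ]
[array([568.4, 331.7,  22.8])]
[array([559.9,  39.4,  37.4])]
```

```bash
python3 - <<'E'
from h import *
robot.move_gripper(0)
k=np.array([563.8,41]); B=None
for u in np.radians(range(-180,180,20)):
    for f in(1,-1):
        q=ok(v3(k,50),Rot(u,0,f)); q2=ok(v3(k,180),Rot(u,0,f))
        if q is not None and q2 is not None:
            c=np.abs(q2-np.array(robot.observe()["joint_pos"])).max()
            if B is None or c<B[0]: B=(c,Rot(u,0,f))
R=B[1]; robot.move_pose(v3(k,180),R); robot.move_straight(v3(k,54),R,feed=150)
f0=robot.observe()["ft_force"][2]
for z in np.arange(49,34.5,-.75):
    robot.move_straight(v3(k,z),R,feed=20); F=robot.observe()["ft_force"][2]-f0; print(round(z-8,2),round(F,1))
    if F>12: break
robot.sleep(.3); print(robot.observe()["ft_force"][2]-f0)
robot.move_straight(v3(k,180),R,feed=150)
robot.move_pose([350,-350,250],R); print(T())
o,p=loggers("top",z=38)
for x in o: print(x["k"],x["xy"],x["zmed"])
cv2.imwrite("pics/end.png",p[:,:,::-1])
E
```

```text
41.0 1.6
40.25 1.3
39.5 0.7
38.75 1.1
38.0 1.5
37.25 1.1
36.5 0.8
35.75 2.8
35.0 2.8
34.25 3.5
33.5 3.1
32.75 3.2
32.0 3.9
31.25 6.2
30.5 4.6
29.75 11.4
29.0 20.4
20.433287989603595
135.1
s [512.1 132.9] 38.1
s [450.5 325.4] 37.8
s [483.3 226.7] 38.1
l [ 400.  -620.7] 24.3
l [562.3 330. ] 38.1
l [609.7 190.6] 38.4
```

View pics/end.png

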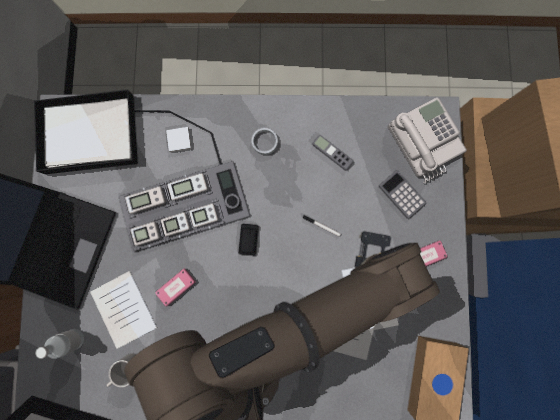

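The key travelled its full stroke to the stop (20 N) and was let go. All five loggers are display up in the dock, at (145,200), (187,185), (145,234), (175,224) and (203,215). The bystanders are in place and the arm is clear.

```bash
python3 -c "
from rig import robot
print(robot.hand_in())"
```

```text
the job is handed in; nothing more can be done
None
```

I laid all five loggers display up in bays of their own length, pressed the start key fully down and let it go, and handed the job in at about 135 s; the hand-in gave no verdict back. One short logger fell onto the desk on the way, and I picked it up and placed it again.

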